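# Set the mould on the pre-heater and hold its key switch on

## Robot

A 7-joint arm with a two-finger parallel gripper is mounted at the origin on the work surface. World frame = base frame: x ahead of the robot, y to its left, z up, the work surface at z = 0. Lengths are in m, angles in rad, forces in N, time in s.
With the tool pointing down it reaches from about 0.4 to 0.875 m from the base axis. Payload 19.3 kg.
Tool frame: the origin (TCP) lies midway between the tips of the shut fingers; the grasp point (between the pads) lies 19 mm behind it; z points along the fingers, y is the direction in which the jaws open and shut (so a half turn about z gives the same grasp; the last joint's range is limited). The gripper opens to 85 mm and grips with 20 to 120 N. Pads are 22 mm wide; open, the fingers measure 114 mm over their backs; the gripper's body (76 mm by 85 mm) begins 54 mm behind the grasp point. The pads swing forward as they close: fully open they stand 13 mm farther back than shut.
Start: joints at [-1.183, 0.521, -0.036, 1.599, 0.021, 1.021, -0.113], TCP at [0.276, 0.561, 0.231] pointing down, gripper open.
Joint ranges: [-2.91, 2.91], [-0.3, 2.13], [-1.5, 1.42], [0.17, 2.43], [-1.26, 4.41], [0.16, 1.93], [-2.52, 2.52]. Speed limits (rad/s): [1.89, 1.89, 2.39, 2.39, 3.01, 3.01, 3.01].

## Interface

Orientations are given as [roll, pitch, yaw] about the fixed x, y, z axes, in that order (R = Rz(yaw) Ry(pitch) Rx(roll)).
In Python, from workcell import bot gives the robot as it stands.
- The arm moves only by the tool servo_tool, never from a script. Its argument "plan" is a list of rows, each a list of 5 numbers: the shift along the world's x, y, z in mm, then the turn about the world's z in rad, then the gripper's target within -1 to 1 (shut at 1, half-way at 0, fully open at -1). In form: [[tx, ty, tz, yaw, jaw], ...]. A call has exactly 10 rows; each row is the pose to reach, as a shift and turn from the pose commanded when the call began; what a row does not reach only later rows make up. A row lasts 1/12 s, in which the tool goes at most 41.7 mm and 7.16 degrees, less where a joint would pass 70% of its speed; a pose out of reach is approached as far as the arm can. A call with a gripper value outside its range is refused whole. The fingers move at their own pace and stop on an object; "squeeze" is the grip in N (left out, the last holds). Time passes only in rows, so rows that repeat a pose let the fingers close, or fill a call up. It gives the time, the measured TCP pose, the force and the opening at its end, in the units of the state.
- bot.observe(): the state, without advancing time (a new reading comes with each control period).
- bot.grab_frame(name): name is "scene" or "top" or "wrist"; returns the picture (480x640x3 uint8, blue, green, red); there is no depth.
- bot.calibration(name): a dict with "fx", "fy", "cx", "cy" (pixels), "k1" (the pictures are not rectified: a ray, as slopes to the right and down, at radius r is drawn at 1 + k1 r^2 times it, then the intrinsics apply), "T" (4x4, takes a point from camera to world coordinates). Camera axes: x right, y down, z forward; pixel columns grow to the right and rows downward; lengths in m; the calibration is good to about 2 mm. A picture is of the moment at which its call begins: read the wrist's pose just before it. calibration takes no time and is no camera call; for the wrist camera it gives the pose at the moment of the call.
- bot.job_done(): hands the job in, once; it reports no verdict.
The state is a dict: "clock": time; "qpos": joint angles; "qd": joint speeds; "joint_efforts": joint torques, N m; "position": TCP position; "tool_rot": TCP orientation; "force": force on the tool from outside, world axes, zero at the start; "moment": the same for the moment, N m; "grip_width": finger opening in m.
Only numpy, scipy, OpenCV 4.12 (cv2) and the standard library are available. Lean on these libraries where they do the work, as an engineer would, in place of code of your own. Each camera call takes 0.05 s, during which the arm holds its last target.

## Task

Pre-heat the square iron mould: set it down, without dropping it, the right way up and squarely in the white marked square on the black plate of the pre-heater, and let go of it. Then take the red-headed key out of the oak block, push it fully home in the pre-heater's key switch (the pins are sticky: wiggle it if it binds), turn it a quarter clockwise to its stop, and finish holding it there by its head, because the switch springs back if you let go. Leave the blue key, the round mould on the plate and the tools on the bench where they are.

Things in the scene. Friction and masses are not known exactly. Their poses are not given: they have to be found in the camera images.
- heater: fixed mould pre-heater, 220 (x) by 360 (y) mm, yaw within 15 deg. Origin: centre of its footprint on the bench; x away from the operator, y to the left, z up. Left (+y): black cast plate 190 x 190 mm centred at y = +75 mm, top 85 mm above the bench. Right (-y): grey control deck, top 75 mm above the bench, with the key switch; lamps and display behind the switch stand under 7 mm high
- mark (a point): centre of the white painted square (68 x 68 mm outline, flat) on the black plate, at the plate's top, 85 mm above the bench; axes as the heater's, the square's sides run along x and y
- keyway (a point): mouth centre of the vertical keyway, in a brass face 83 mm above the bench inside a round steel bezel (43 mm diameter, rim level with the face). Axes as the heater's. Slot 12.4 mm along x, 5.4 mm along y (5.0 inside), mouth chamfered 2 mm all round, over 28 mm deep. Sprung sticky pins 10, 15 and 20 mm down at its +x end make the key bind: it takes 10 to 15 N, less while wiggled
- cylinder (a joint): lock cylinder angle: 0 at rest, slot along the heater's x; grows as the key turns clockwise seen from above; stop at 1.52 rad. A spring returns it when let go (0.02 N m at 0, 0.12 at the stop). It can turn only with the key within 2 mm of fully home, and traps the turned key. The key has about 0.15 rad of play in it: turn the key's head that much farther than the cylinder
- key_red: switch key with red head, upright, blade down, in the oak block; 45 g. Origin: centre of the head's underside (shoulder that rests on block or lock face); x along the blade's width, y across the flat faces, z up. Head 26 (x) by 10 (y) by 38 (z) mm, grip it across y. Blade 11 (x) by 4 (y) mm down to z = -28 mm, last 6 mm tapered; round 4 mm neck from z = 0 to -6.5 mm. Fits either way round
- key_blue: the same key with a blue head, for another switch, in the other slot of the block: leave it
- key_block: oak block, fixed, 120 (x) by 54 (y) by 42 mm high, ahead of the robot at the left or right, its long axis within 30 deg of the world's y. Origin: centre of its underside. Slots at x = -30 and +30 mm hold the keys, either key in either slot, blade width along the block's x, shoulders on its top. A key lifts straight up and is clear after 28 mm
- mould: square open-topped iron mould, 56 x 56 mm, 45 mm high, walls 10 mm, 0.5 to 0.8 kg, on the bench on the other side from the oak block. Origin: centre of the square body's underside; z up. A level handle sticks out along its -x from the middle of that side, 30 mm high: 10 mm steel rod, then an 18 mm thick wooden grip, its end 128 mm from the origin
- round_mould: round brass cup mould, 60 mm diameter, 55 mm high, standing on the far left part of the black plate (about 100 mm from the marked square's centre); origin: centre of its underside. Leave it
- paddle: graphite paddle with a wooden handle, 250 mm long, flat on the bench at the left; origin: under the handle, 17 mm from its paddle end. Leave it
- stamp: iron stamp, 50 mm square foot, upright wooden handle, 145 mm high, on the bench at the right; origin: centre of its underside. Leave it
- jacks: steel jacks (large tweezers with a spring bow), 250 mm long, flat on the bench at the right; origin near the middle. Leave it
- cullet_jar: green glass jar with a steel cap, 74 mm diameter, 110 mm high, at the back left; origin: centre of its underside. Leave it
Things that resemble listed ones, but are neither listed nor needed, are in the scene too. Leave any purple look-alike of the mould alone.

How it is judged:
By the outcome, as a careful person would: the job done as asked, in the order asked, and still so for the second after the job is handed in, while the arm keeps its last pose, push and grip.
It also fails if it takes over 70 s, if anything falls off the work surface, if the arm or the gripper's body presses on something with over 40 N, if the wrist force passes 120 N, or if a joint passes its speed limit or range.

## Working session

There is one attempt and no reset: what is moved stays moved. The work goes in short steps, Python scripts to look and compute and a tool call to move; the robot and the scene stay as the last step left them, time stands still between calls to the robot, and variables do not carry over. Pictures are saved under pics/ and viewed, and the job is handed in when it is done.

Besides the shell and the picture viewer there is one more tool, called after ">>>" as name(argument=value, ...) on one line, values as JSON. servo_tool: Moves the arm, as the interface text tells. Its arguments: {"type":"object","properties":{"plan":{"type":"array","items":{"type":"array","items":{"type":"number"}}},"squeeze":{"type":"number"}},"required":["plan"]}

```bash
ls; mkdir -p pics; python3 - <<'E'
from workcell import bot
import cv2
for n in ("scene","top","wrist"):
    c=bot.calibration(n); print(n,c)
    cv2.imwrite(f"pics/{n}0.png",bot.grab_frame(n))
print(bot.observe())
E
```

```text
pics
scene {'fx': 538.6255877833371, 'fy': 538.6255877833371, 'cx': 321.5540662868695, 'cy': 235.65632377576694, 'k1': -0.004004841321067289, 'T': array([[ 0.65278791,  0.55770292, -0.51267474,  1.29992628],
       [ 0.75746207, -0.49028588,  0.43112757, -0.71290955],
       [-0.01091608, -0.66976653, -0.7424915 ,  1.24288925],
       [ 0.        ,  0.        ,  0.        ,  1.        ]])}
top {'fx': 465.47811042438025, 'fy': 465.47811042438025, 'cx': 317.12489788239424, 'cy': 236.78422512281094, 'k1': 0.031884966774789185, 'T': array([[ 2.94782088e-02, -9.92684826e-01,  1.17080619e-01,
         3.67444464e-01],
       [-9.99565407e-01, -2.92541697e-02,  3.63191989e-03,
        -3.35376428e-02],
       [-1.80255475e-04, -1.17136799e-01, -9.93115773e-01,
         1.20961864e+00],
       [ 0.00000000e+00,  0.00000000e+00,  0.00000000e+00,
         1.00000000e+00]])}
wrist {'fx': 345.7673299669662, 'fy': 345.7673299669662, 'cx': 325.88954608863935, 'cy': 236.98894956611684, 'k1': -0.03635965012731977, 'T': array([[ 0.4419058 ,  0.85261122,  0.27887876,  0.2040857 ],
       [ 0.89706067, -0.41959669, -0.13863899,  0.59682536],
       [-0.00118855,  0.31143654, -0.95026621,  0.37314446],
       [ 0.        ,  0.        ,  0.        ,  1.        ]])}
{'clock': 0.15, 'qpos': array([-1.18318064,  0.5218524 , -0.03635505,  1.59987999,  0.02122514,
        1.02108746, -0.11278732]), 'qd': array([-0.00068467, -0.00272229,  0.00081655, -0.00093517, -0.00011851,
       -0.00071146, -0.00065369]), 'joint_efforts': array([ 3.28759437e-03, -9.27384067e+01,  1.98118575e+00, -3.70055902e+01,
        1.80003466e-02,  6.25027038e-03, -8.08010964e-05]), 'position': array([0.27615047, 0.56040231, 0.23087198]), 'tool_rot': array([-3.14075368e+00,  6.37994887e-05,  2.68381450e+00]), 'force': array([ 0.20109137, -0.51453914,  0.42806987]), 'moment': array([ 0.00230056, -0.02352797, -0.02233635]), 'grip_width': 0.08562636571414607}
```

View pics/scene0.png

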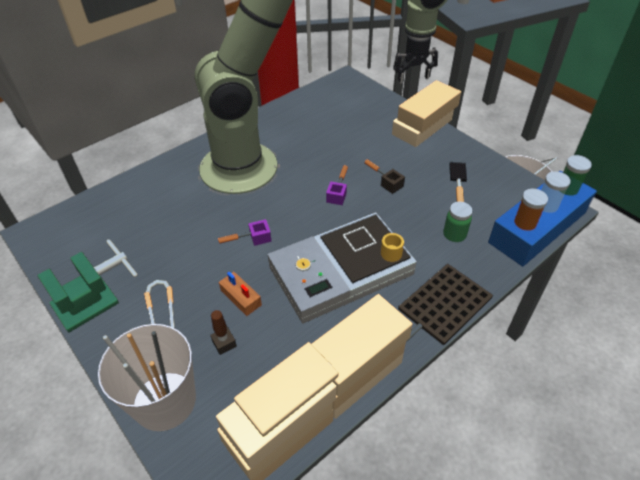

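View pics/top0.png

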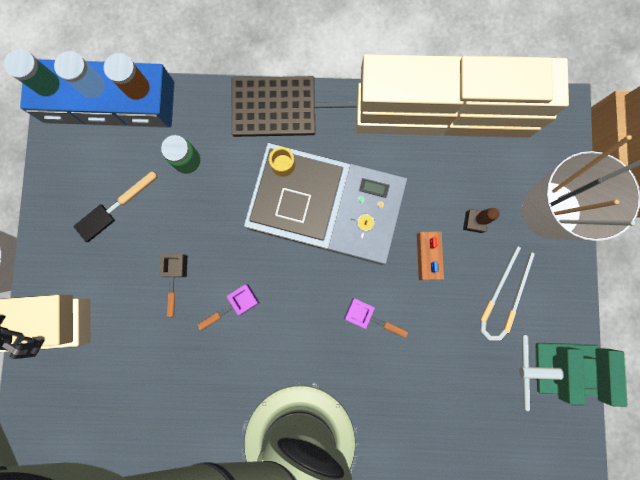

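View pics/wrist0.png

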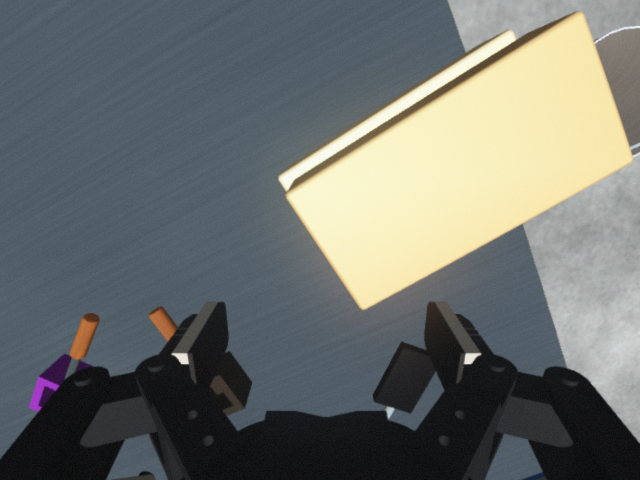

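The scene and top views show:
- The iron (dark) mould stands open side up at top-view (172,265), with its handle pointing toward the robot.
- The marked square is near (293,205), and the round mould is at (281,160).
- The switch is near (366,223).
- In the oak block, the red key is at (433,242) and the blue key at (435,267).

Next I'll measure these from the top view.

```bash
cat > h.py <<'E'
from workcell import bot
import cv2, numpy as np
def KD(c): return np.array([[c['fx'],0,c['cx']],[0,c['fy'],c['cy']],[0,0,1.]]),np.array([c['k1'],0,0,0.])
def rays(c,uv):
    K,D=KD(c); p=cv2.undistortPoints(np.asarray(uv,float).reshape(-1,1,2),K,D).reshape(-1,2)
    d=np.c_[p,np.ones(len(p))]@c['T'][:3,:3].T
    return c['T'][:3,3],d
def plane(c,uv,z):
    o,d=rays(c,uv); return o+d*((z-o[2])/d[:,2])[:,None]
def proj(c,P):
    K,D=KD(c); T=np.linalg.inv(c['T']); rv,_=cv2.Rodrigues(T[:3,:3])
    return cv2.projectPoints(np.asarray(P,float).reshape(-1,1,3),rv,T[:3,3],K,D)[0].reshape(-1,2)
def crop(im,x0,y0,w,h,s,name):
    cv2.imwrite(name,cv2.resize(im[y0:y0+h,x0:x0+w],None,fx=s,fy=s,interpolation=cv2.INTER_CUBIC))
E
python3 - <<'E'
from h import *
im=bot.grab_frame("top"); cv2.imwrite("pics/top1.png",im)
crop(im,240,135,210,155,3.8,"pics/t_heater.png")
crop(im,150,240,60,90,6,"pics/t_mould.png")
E
```

```text
(no output)
```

View pics/t_heater.png

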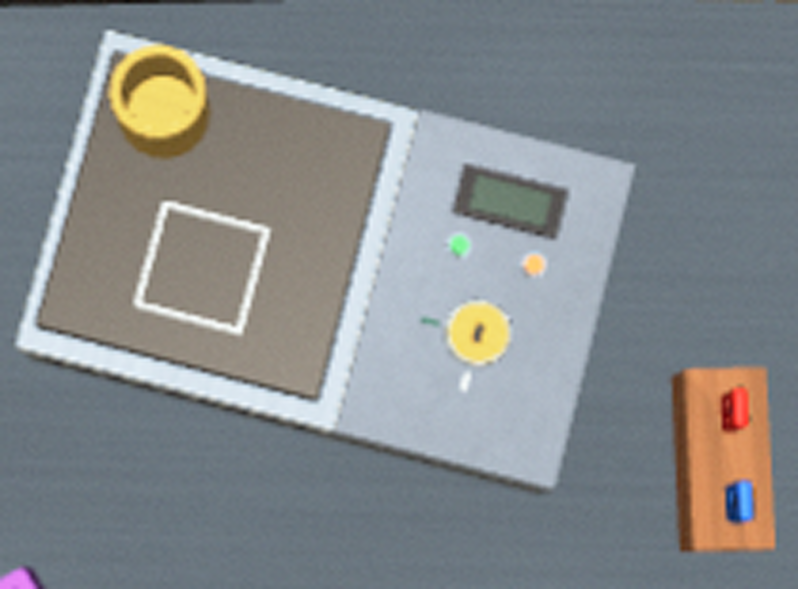

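View pics/t_mould.png

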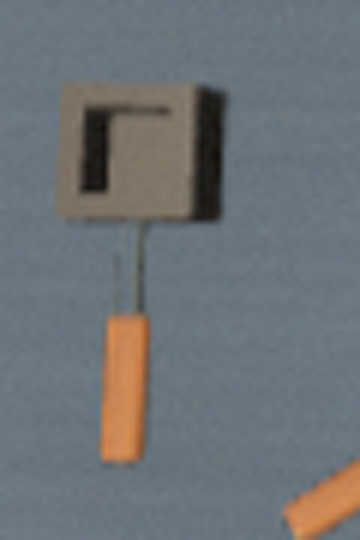

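```bash
cat > m1.py <<'E'
from h import *
im=cv2.imread("pics/top1.png"); c=bot.calibration("top")
hsv=cv2.cvtColor(im,cv2.COLOR_BGR2HSV)
def blob(mask,roi,amin=10):
    x,y,w,h=roi; m=np.zeros_like(mask); m[y:y+h,x:x+w]=mask[y:y+h,x:x+w]
    cs,_=cv2.findContours(m,cv2.RETR_EXTERNAL,cv2.CHAIN_APPROX_NONE)
    return max(cs,key=cv2.contourArea)
def rect(P):
    r=cv2.minAreaRect((P[:,:2]*1000).astype(np.float32)); return r
g=cv2.cvtColor(im,cv2.COLOR_BGR2GRAY)
k=blob(((g>150)*255).astype(np.uint8),(270,180,45,48))
print("mark",rect(plane(c,k.reshape(-1,2),.085)))
br=cv2.inRange(hsv,(18,100,120),(35,255,255))
k=blob(br,(350,208,35,35)); P=plane(c,k.reshape(-1,2),.083)
print("lock",cv2.minEnclosingCircle((P[:,:2]*1000).astype(np.float32)), cv2.fitEllipse((P[:,:2]*1000).astype(np.float32)))
red=cv2.inRange(hsv,(0,150,100),(6,255,255))|cv2.inRange(hsv,(172,150,100),(180,255,255))
k=blob(red,(415,225,35,30)); print("red",rect(plane(c,k.reshape(-1,2),.08)),rect(plane(c,k.reshape(-1,2),.061)))
blu=cv2.inRange(hsv,(105,150,80),(125,255,255))
k=blob(blu,(415,250,35,30)); print("blue",rect(plane(c,k.reshape(-1,2),.08)))
# block top corners from crop
q=np.array([[683,369],[767,367],[775,549],[684,551]])/3.8+[240,135]
print("block",plane(c,q,.042)*1000)
q=np.array([[62,85],[195,88],[190,218],[57,215]])/6+[150,240]
print("mould",rect(plane(c,q,.045)),plane(c,q,.045)*1000)
q=np.array([[139,225],[124,462]])/6+[150,240]
print("handle",plane(c,q,.03)*1000)
q=np.array([[160,85]])/3.8+[240,135]
print("round",plane(c,q,.14)*1000)
E
python3 m1.py
```

```text
mark ((576.9557495117188, 32.871307373046875), (74.472412109375, 75.0929946899414), 76.30172729492188)
lock ((539.8799438476562, -147.11996459960938), 17.55645751953125) ((539.68408203125, -146.7328338623047), (32.76177215576172, 32.91179275512695), 121.4247817993164)
red ((496.12530517578125, -311.8784484863281), (24.850004196166992, 14.563514709472656), 0.05363517999649048) ((498.2897033691406, -316.5600891113281), (25.267969131469727, 14.808463096618652), 0.05362560972571373)
blue ((436.5791320800781, -314.2758483886719), (14.468890190124512, 22.067564010620117), 89.9954833984375)
block [[ 524.61933694 -287.87924078   42.        ]
 [ 527.58713314 -343.43544609   42.        ]
 [ 407.3262896  -348.35558819   42.        ]
 [ 404.18116112 -288.91081756   42.        ]]
mould ((422.6415710449219, 332.86151123046875), (54.00040817260742, 56.24283218383789), 0.3434257507324219) [[449.47272041 361.14424858  45.        ]
 [449.80326936 305.99453119  45.        ]
 [395.81040661 304.57877107  45.        ]
 [395.52452379 359.41875105  45.        ]]
handle [[392.65985012 330.02037852  30.        ]
 [294.63826776 329.53498649  30.        ]]
round [[679.6463383   58.49946524 140.        ]]
```

>>> servo_tool(plan=[[16, -22, 0, 0.05, -1], [41, -57, 0, 0.12, -1], [66, -92, 0, 0.2, -1], [90, -125, -5, 0.28, -1], [115, -160, -10, 0.36, -1], [140, -195, -15, 0.42, -1], [158, -218, -20, 0.457, -1], [164, -227, -25, 0.457, -1], [164, -227, -30, 0.457, -1], [164, -227, -30, 0.457, -1]])

```text
clock: 1.03
position: [0.4399, 0.3334, 0.2004]
tool_rot: [-3.141, -0.001, 3.139]
force: [-1.1, 1.2, -0.1]
grip_width: 0.0854
```

```bash
python3 - <<'E'
from h import *
print(bot.observe()['position'],bot.observe()['tool_rot'],bot.observe()['qpos'])
c=bot.calibration("wrist");im=bot.grab_frame("wrist");cv2.imwrite("pics/w1.png",im);np.save("w1.npy",c['T'])
print(proj(c,[[.4226,.3329,.045]]))
E
```

```text
[0.43989682 0.33344636 0.20039147] [-3.14101691e+00 -1.16851146e-03  3.13943525e+00] [-0.68225029  0.44405729 -0.09907153  1.82248044  0.05468226  0.8789331
  0.76191298]
[[324.22728643 199.73518146]]
```

View pics/w1.png

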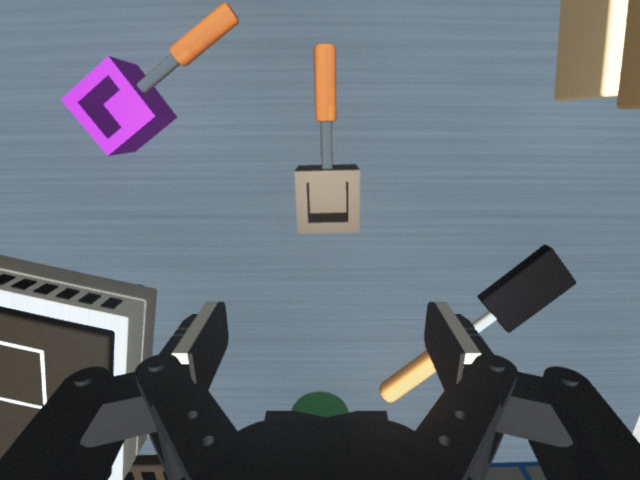

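```bash
python3 - <<'E'
from h import *
c=bot.calibration("wrist");im=cv2.imread("pics/w1.png")
hsv=cv2.cvtColor(im,cv2.COLOR_BGR2HSV)
crop(im,270,150,120,100,6,"pics/w1c.png")
m=cv2.inRange(hsv,(0,20,80),(30,140,255)); r=np.zeros_like(m); r[160:240,285:370]=m[160:240,285:370]
k=max(cv2.findContours(r,cv2.RETR_EXTERNAL,cv2.CHAIN_APPROX_NONE)[0],key=cv2.contourArea)
print(cv2.minAreaRect(k)); P=plane(c,k.reshape(-1,2),.045)*1000
rr=cv2.minAreaRect(P[:,:2].astype(np.float32)); print(rr)
m=cv2.inRange(hsv,(5,150,100),(20,255,255)); r=np.zeros_like(m); r[40:125,300:350]=m[40:125,300:350]
k=max(cv2.findContours(r,cv2.RETR_EXTERNAL,cv2.CHAIN_APPROX_NONE)[0],key=cv2.contourArea)
P=plane(c,k.reshape(-1,2),.030)*1000; print(cv2.fitLine(P[:,:2].astype(np.float32),2,0,.01,.01).ravel(),P.min(0),P.max(0))
E
```

```text
((327.0, 200.5), (63.0, 64.0), 90.0)
((424.017333984375, 336.63629150390625), (56.26777267456055, 55.81306838989258), 1.2580393552780151)
[9.9986428e-01 1.6475787e-02 3.2265710e+02 3.3458545e+02] [296.22223196 326.32271929  30.        ] [355.49733785 343.26433374  30.        ]
```

View pics/w1c.png

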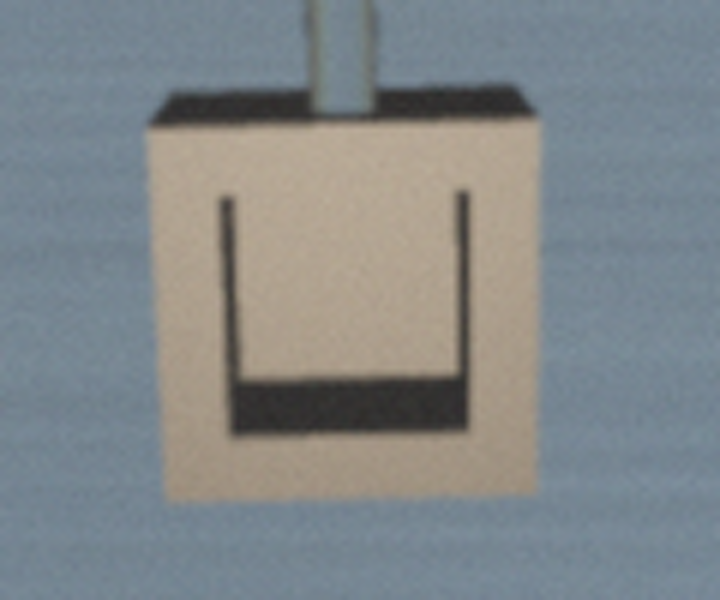

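The wrist view shows the mould's open top at pixels (296–360, 170–233). That puts its centre at about (424, 336) mm with a yaw of about 0.02 rad. I'll descend now.

>>> servo_tool(plan=[[-8, 2, -15, 0.01, -1], [-16, 3, -45, 0.022, -1], [-16, 3, -80, 0.022, -1], [-16, 3, -110, 0.022, -1], [-16, 3, -140, 0.022, -1], [-16, 3, -160, 0.022, -1], [-16, 3, -175, 0.022, -1], [-16, 3, -185, 0.022, -1], [-16, 3, -191, 0.022, -1], [-16, 3, -191, 0.022, -1]])

```text
clock: 1.92
position: [0.4235, 0.3373, 0.0097]
tool_rot: [-3.141, -0.001, -3.119]
force: [0.2, -0.8, 0.1]
grip_width: 0.0854
```

>>> servo_tool(plan=[[0, 0, 0, 0, 0], [0, 0, 0, 0, 0.3], [0, 0, 0, 0, 1], [0, 0, 0, 0, 1], [0, 0, 0, 0, 1], [0, 0, 0, 0, 1], [0, 0, 0, 0, 1], [0, 0, 0, 0, 1], [0, 0, 0, 0, 1], [0, 0, 0, 0, 1]], squeeze=60)

```text
clock: 2.75
position: [0.4246, 0.3367, 0.0114]
tool_rot: [3.141, 0.001, -3.121]
force: [-2.1, -2.4, 9.8]
grip_width: 0.0553
```

```bash
python3 - <<'E'
from h import *
o=bot.observe();print(o['position'],o['tool_rot'],o['force'],o['moment'],o['grip_width'])
c=bot.calibration("wrist");im=bot.grab_frame("wrist");cv2.imwrite("pics/w2.png",im)
E
```

```text
[0.4246088  0.33671596 0.01142115] [ 3.14104642e+00  8.70050639e-04 -3.12074216e+00] [-2.0595671  -2.44726363  9.76505027] [-0.6525792   0.50072062  0.0734982 ] 0.055285729298404286
```

View pics/w2.png

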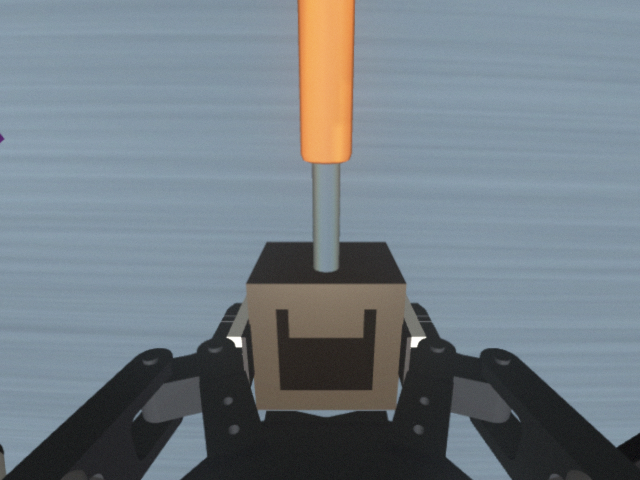

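The mould is gripped, with 55 mm between the pads. I'll lift it and carry it to a spot beside the mark where the wrist camera can see the mark.

>>> servo_tool(plan=[[0, 0, 4, 0, 1], [0, 0, 15, 0, 1], [0, 0, 35, 0, 1], [0, 0, 60, 0, 1], [0, 0, 90, 0, 1], [0, 0, 120, -0.03, 1], [0, 0, 150, -0.08, 1], [8, -8, 175, -0.14, 1], [25, -25, 190, -0.2, 1], [45, -45, 190, -0.26, 1]], squeeze=80)

```text
clock: 3.63
position: [0.4698, 0.2929, 0.2048]
tool_rot: [3.137, 0.003, 2.902]
force: [2.3, 0.8, -6.8]
grip_width: 0.0547
```

>>> servo_tool(plan=[[22, -22, 0, 0, 1], [44, -44, 0, 0, 1], [66, -66, 0, 0, 1], [88, -88, 0, 0, 1], [110, -110, 0, 0, 1], [128, -129, 0, 0, 1], [140, -142, 0, 0, 1], [147, -149, 0, 0, 1], [147, -149, 0, 0, 1], [147, -149, 0, 0, 1]])

```text
clock: 4.47
position: [0.6158, 0.1428, 0.2006]
tool_rot: [3.141, -0.001, 2.902]
force: [0.1, 1.3, -7.5]
grip_width: 0.0548
```

```bash
python3 - <<'E'
from h import *
o=bot.observe();print(o['position'],o['tool_rot'],o['force'],o['moment'],o['grip_width'],o['qpos'])
c=bot.calibration("wrist");im=bot.grab_frame("wrist");cv2.imwrite("pics/w3.png",im)
cv2.imwrite("pics/s3.png",bot.grab_frame("scene"))
E
```

```text
[0.61582051 0.14281296 0.20063132] [ 3.14125982e+00 -5.15144156e-04  2.90249544e+00] [ 0.11309735  1.25865136 -7.53935105] [ 0.01046597  0.0404987  -0.00683521] 0.054786095518404826 [-0.32555009  0.56470987  0.00637426  1.61146175 -0.00482312  0.96569573
  1.01427815]
```

View pics/w3.png

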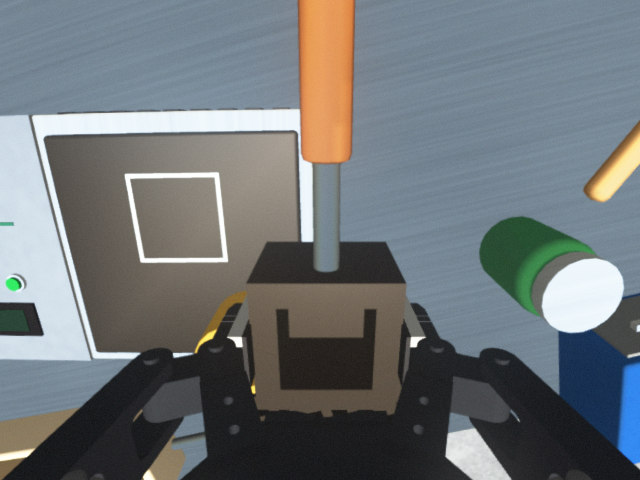

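View pics/s3.png

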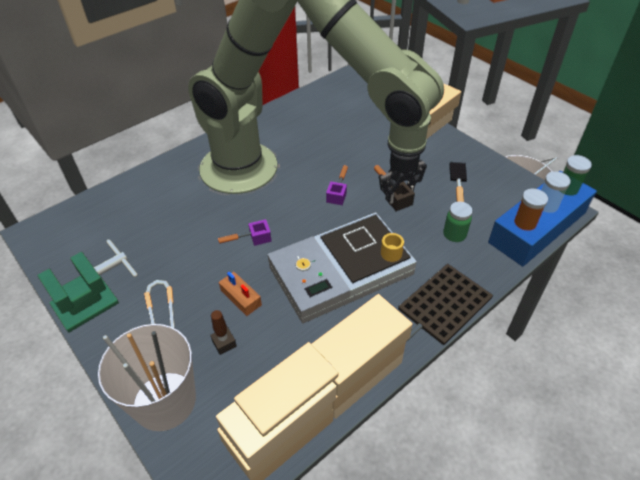

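```bash
python3 - <<'E'
from h import *
c=bot.calibration("wrist");im=cv2.imread("pics/w3.png")
g=cv2.cvtColor(im,cv2.COLOR_BGR2GRAY)
m=((g>150)*255).astype(np.uint8); r=np.zeros_like(m); r[150:290,100:240]=m[150:290,100:240]
k=max(cv2.findContours(r,cv2.RETR_EXTERNAL,cv2.CHAIN_APPROX_NONE)[0],key=cv2.contourArea)
P=plane(c,k.reshape(-1,2),.085)*1000
print(cv2.minAreaRect(P[:,:2].astype(np.float32)))
ap=cv2.approxPolyDP(k,8,True).reshape(-1,2); print(ap); Q=plane(c,ap,.085)[:,:2]*1000; print(Q, Q.mean(0)); 
for a,b in zip(Q,np.roll(Q,-1,0)): print(np.linalg.norm(b-a),np.degrees(np.arctan2(*(b-a)[::-1])))
o=bot.observe(); z=o['position'][2]-.0114+.045
q=np.array([[247,284],[403.5,284]])
M=plane(c,q,z)*1000; print("mould near edge",M, o['position'])
# handle line
K=plane(c,[[326,0],[326,160],[326.5,268]],z-.015)*1000; print(K)
E
```

```text
((577.8766479492188, 35.16764450073242), (72.79733276367188, 72.25479888916016), 76.52266693115234)
[[124 174]
 [141 262]
 [227 261]
 [218 172]]
[[535.41580474   8.18818197]
 [604.84403026  -7.32174024]
 [620.45462566  61.53800467]
 [551.19529665  77.81755851]] [577.97743933  35.05550123]
71.13955429527196 -12.59282784283281
70.60704751133292 77.22686871905412
71.14687995902496 166.77261751501092
71.39497490561502 -102.7687640446233
mould near edge [[582.2565967  124.49151173 234.16078689]
 [595.05626188 177.33863863 234.16078689]] [0.61543528 0.1438298  0.20056079]
[[501.09983655 172.37205345 219.16078689]
 [549.08836057 160.76359073 219.16078689]
 [589.14197848 151.27471925 219.16078689]]
```

The mark's corners are at pixels (124,174), (218,172), (227,261) and (141,262). Its centre is (578, 35) mm with a yaw of about -13.3°, and the held mould is square to it. I'll move over the mark and descend to just above the plate.

>>> servo_tool(plan=[[-7, -20, 0, 0, 1], [-16, -45, 0, 0, 1], [-25, -70, 0, 0, 1], [-33, -95, 0, 0, 1], [-37, -106, 0, 0.004, 1], [-38, -109, -8, 0.004, 1], [-38, -109, -25, 0.004, 1], [-38, -109, -45, 0.004, 1], [-38, -109, -60, 0.004, 1], [-38, -109, -70, 0.004, 1]])

```text
clock: 5.4
position: [0.5775, 0.0352, 0.1286]
tool_rot: [3.141, -0.002, 2.909]
force: [0.8, -0.1, -6.7]
grip_width: 0.0547
```

>>> servo_tool(plan=[[0, 0, -4, 0, 1], [0, 0, -10, 0, 1], [0, 0, -16, 0, 1], [0, 0, -20, 0, 1], [0, 0, -23, 0, 1], [0, 0, -25, 0, 1], [0, 0, -26, 0, 1], [0, 0, -26, 0, 1], [0, 0, -26, 0, 1], [0, 0, -26, 0, 1]])

```text
clock: 6.23
position: [0.5784, 0.0336, 0.1045]
tool_rot: [3.141, 0.0, 2.907]
force: [-0.8, 0.3, -7.1]
grip_width: 0.0548
```

```bash
python3 - <<'E'
from h import *
o=bot.observe();print(o['position'],o['tool_rot'],o['force'],o['moment'],o['grip_width'],o['qpos'])
c=bot.calibration("wrist");im=bot.grab_frame("wrist");cv2.imwrite("pics/w4.png",im)
im=bot.grab_frame("scene"); crop(im,300,180,130,110,6,"pics/s4.png")
E
```

```text
[0.57837467 0.0336367  0.1045262 ] [3.14145404e+00 3.04814626e-04 2.90668200e+00] [-0.75819402  0.31463917 -7.07220318] [-0.02482336 -0.01045773  0.00072476] 0.05481836284592826 [-0.16452271  0.61274845  0.00589333  1.82741224 -0.00527096  0.7011123
  1.18021071]
```

View pics/w4.png

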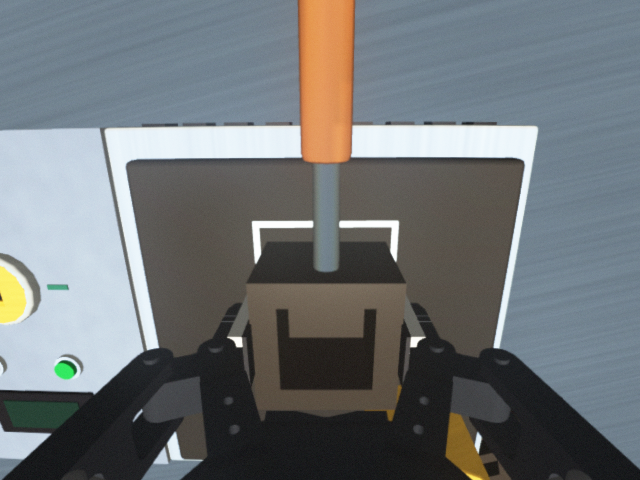

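View pics/s4.png

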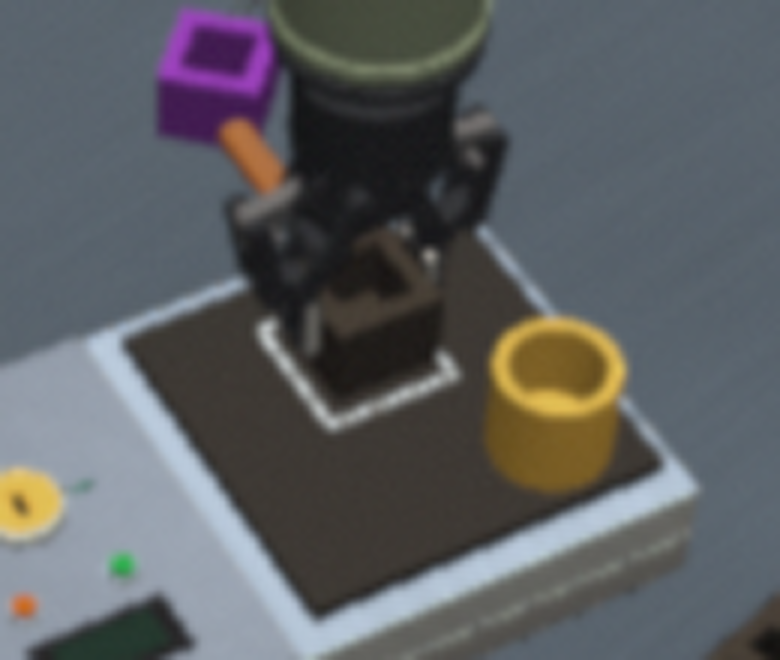

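```bash
python3 - <<'E'
from h import *
c=bot.calibration("wrist")
o=bot.observe(); p=o['position']; print(p)
a=o['tool_rot'][2]-np.pi; R=np.array([[np.cos(a),np.sin(a)],[-np.sin(a),np.cos(a)]])
f=lambda uv,z:(R@((plane(c,uv,z)[:,:2]-p[:2])*1000).T).T.round(1)
print("mark near outer corners",f([[252,221],[399,220.5]],.085))
print("mould near bottom",f([[267,242],[387,242]],p[2]-.0114))
print("mould near top",f([[247,284],[404,284]],p[2]-.0114+.045))
E
```

```text
[0.57837723 0.03361065 0.1045105 ]
mark near outer corners [[-35.7 -35.1]
 [-36.   36.4]]
mould near bottom [[-27.7 -26.9]
 [-27.7  29.6]]
mould near top [[-27.8 -26.5]
 [-27.8  28. ]]
```

The mould is within 1 mm of the mark centre. I'll lower it onto the plate slowly.

>>> servo_tool(plan=[[0, 0, -2, 0, 1], [0, 0, -3, 0, 1], [0, 0, -4, 0, 1], [0, 0, -5, 0, 1], [0, 0, -5.5, 0, 1], [0, 0, -6, 0, 1], [0, 0, -6.5, 0, 1], [0, 0, -7, 0, 1], [0, 0, -7, 0, 1], [0, 0, -7, 0, 1]])

```text
clock: 7.17
position: [0.5783, 0.0336, 0.0973]
tool_rot: [-3.142, 0.0, 2.907]
force: [-0.4, 0.3, -6.6]
grip_width: 0.0548
```

>>> servo_tool(plan=[[0, 0, -0.5, 0, 1], [0, 0, -0.5, 0, 1], [0, 0, -1, 0, 1], [0, 0, -1, 0, 1], [0, 0, -1.4, 0, 1], [0, 0, -1.4, 0, 1], [0, 0, -1.7, 0, 1], [0, 0, -1.7, 0, 1], [0, 0, -2, 0, 1], [0, 0, -2, 0, 1]])

```text
clock: 8.0
position: [0.5783, 0.0336, 0.0965]
tool_rot: [3.141, 0.0, 2.907]
force: [-10.8, 0.4, 22.1]
grip_width: 0.0547
```

>>> servo_tool(plan=[[0, 0, 0.5, 0, 1], [0, 0, 0.9, 0, 1], [0, 0, 0.9, 0, 1], [0, 0, 0.9, 0, 0], [0, 0, 0.9, 0, -0.4], [0, 0, 0.9, 0, -0.6], [0, 0, 0.9, 0, -0.7], [0, 0, 0.9, 0, -0.7], [0, 0, 0.9, 0, -0.7], [0, 0, 0.9, 0, -0.7]], squeeze=20)

```text
clock: 8.83
position: [0.5783, 0.0336, 0.0962]
tool_rot: [-3.142, 0.0, 2.907]
force: [-0.1, 0.3, -0.0]
grip_width: 0.073
```

```bash
python3 - <<'E'
from h import *
o=bot.observe();print(o['position'],o['force'],o['grip_width'])
im=bot.grab_frame("wrist");cv2.imwrite("pics/w5.png",im)
E
```

```text
[0.57830732 0.03361194 0.09616175] [-0.05039739  0.25346625 -0.0037746 ] 0.07295168080023129
```

View pics/w5.png

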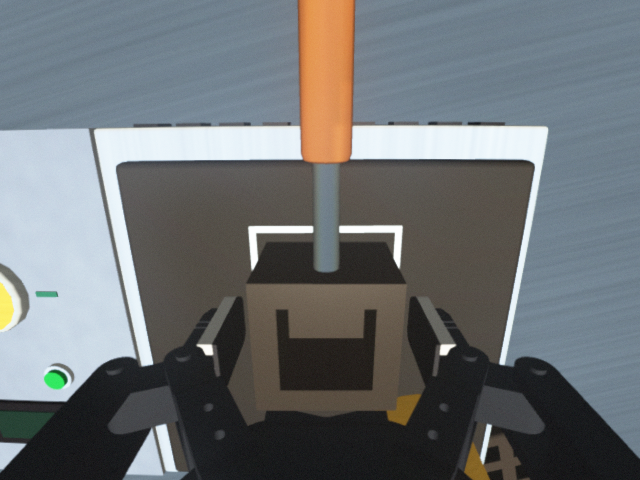

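The mould is released on the mark, with the fingers clear on both sides. I'll lift and look at the switch on the way to the key.

>>> servo_tool(plan=[[0, 0, 3, 0, -0.8], [0, 0, 12, 0, -0.8], [0, 0, 30, 0, -0.8], [0, 0, 55, 0, -0.8], [0, 0, 80, 0, -0.8], [0, -10, 100, 0, -0.8], [0, -30, 105, 0, -0.8], [0, -55, 105, 0, -0.8], [0, -85, 105, 0, -0.8], [0, -115, 105, 0, -0.8]])

```text
clock: 9.72
position: [0.5783, -0.0823, 0.2024]
tool_rot: [3.141, 0.001, 2.908]
force: [0.0, -0.1, 1.0]
grip_width: 0.0772
```

>>> servo_tool(plan=[[-2, -25, 0, 0, -1], [-4, -45, 0, 0, -1], [-6, -58, 0, 0, -1], [-8, -65, 0, 0, -1], [-8, -65, 0, 0, -1], [-8, -65, 0, 0, -1], [-8, -65, 0, 0, -1], [-8, -65, 0, 0, -1], [-8, -65, 0, 0, -1], [-8, -65, 0, 0, -1]])

```text
clock: 10.55
position: [0.5704, -0.1457, 0.2012]
tool_rot: [3.142, -0.0, 2.908]
force: [-0.1, -0.3, -0.0]
grip_width: 0.0856
```

```bash
python3 - <<'E'
from h import *
o=bot.observe();print(o['position'],o['tool_rot'],o['force'],o['moment'],o['grip_width'],o['qpos'])
c=bot.calibration("wrist");np.save("w6T.npy",c['T']);np.save("w6p.npy",np.r_[o['position'],o['tool_rot']]);im=bot.grab_frame("wrist");cv2.imwrite("pics/w6.png",im)
im=bot.grab_frame("top"); crop(im,240,135,210,155,3.8,"pics/t6.png")
t=cv2.imread("pics/top1.png");print(plane(bot.calibration("top"),[[489,214]],.145))
E
```

```text
[ 0.57036433 -0.14572569  0.20116473] [ 3.14151913e+00 -1.12066255e-04  2.90767525e+00] [-0.07964645 -0.26194117 -0.04219099] [-0.03092796  0.01768427 -0.00896256] 0.08558140931669647 [ 0.1221812   0.49757309  0.03861653  1.73218167 -0.02340241  0.9123892
  1.50732053]
[[ 0.5575129  -0.42426561  0.145     ]]
```

View pics/w6.png

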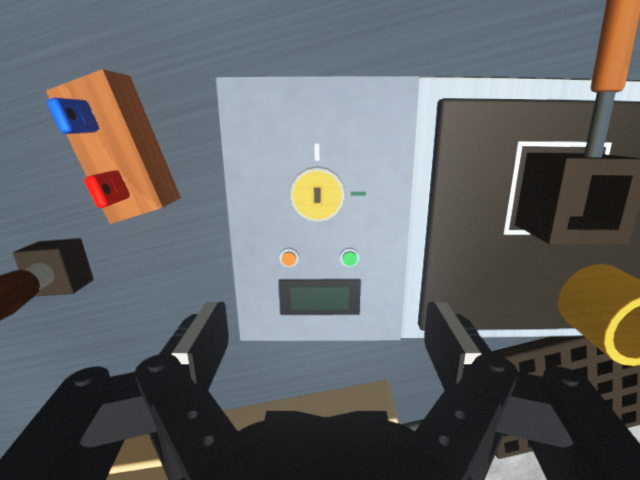

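View pics/t6.png

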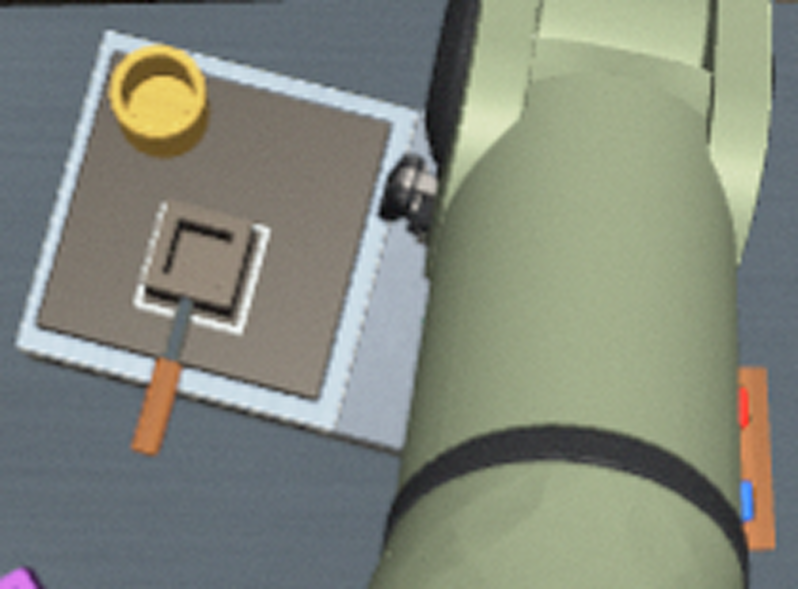

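The mould is square inside the mark. The keyway slot shows at (317,195) in the wrist view, so I'll measure it.

```bash
python3 - <<'E'
from h import *
c=bot.calibration("wrist");c['T']=np.load("w6T.npy");im=cv2.imread("pics/w6.png")
hsv=cv2.cvtColor(im,cv2.COLOR_BGR2HSV);g=cv2.cvtColor(im,cv2.COLOR_BGR2GRAY)
crop(im,280,155,75,75,8,"pics/w6c.png")
m=cv2.inRange(hsv,(18,100,120),(38,255,255)); r=np.zeros_like(m); r[160:230,280:350]=m[160:230,280:350]
k=max(cv2.findContours(r,cv2.RETR_EXTERNAL,cv2.CHAIN_APPROX_NONE)[0],key=cv2.contourArea)
P=plane(c,k.reshape(-1,2),.083)*1000; print(cv2.fitEllipse(P[:,:2].astype(np.float32)))
r=np.zeros_like(m); r[182:209,308:327]=((g[182:209,308:327]<120)*255)
k=max(cv2.findContours(r,cv2.RETR_EXTERNAL,cv2.CHAIN_APPROX_NONE)[0],key=cv2.contourArea)
print(cv2.boundingRect(k)); P=plane(c,k.reshape(-1,2),.083)*1000; print(cv2.minAreaRect(P[:,:2].astype(np.float32)))
print(P[:,:2].mean(0))
print("key-ish",plane(c,[[95,192],[62,113]],.08)*1000)
# deck edges for yaw
print(plane(c,[[217,78],[419,77]],.075)*1000, plane(c,[[241,340],[403,337]],.075)*1000)
E
```

```text
((541.0765991210938, -145.0148468017578), (36.042327880859375, 36.23163986206055), 162.0453643798828)
(314, 188, 6, 14)
((540.4478149414062, -145.06411743164062), (3.7983293533325195, 10.058374404907227), 76.2578353881836)
[ 540.51726781 -144.71947955]
key-ish [[ 498.31944837 -313.36015944   80.        ]
 [ 437.83766142 -312.848159     80.        ]]
[[ 442.92581489 -194.79210435   75.        ]
 [ 475.94213941  -53.78011257   75.        ]] [[ 655.95510777 -244.73860433   75.        ]
 [ 686.9492856  -100.65471088   75.        ]]
```

View pics/w6c.png

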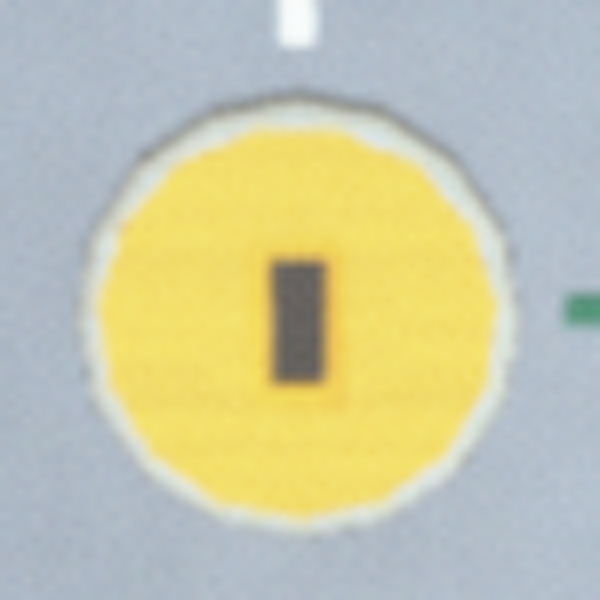

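>>> servo_tool(plan=[[-6, -20, 0, 0.03, -1], [-13, -45, 0, 0.08, -1], [-21, -70, 0, 0.13, -1], [-29, -97, 0, 0.18, -1], [-37, -123, 0, 0.22, -1], [-44, -147, 0, 0.24, -1], [-48, -161, 0, 0.24, -1], [-50, -167, 0, 0.24, -1], [-50, -167, 0, 0.24, -1], [-50, -167, 0, 0.24, -1]])

```text
clock: 11.48
position: [0.5206, -0.3125, 0.2011]
tool_rot: [3.141, 0.0, -3.136]
force: [0.1, 0.7, 0.1]
grip_width: 0.0854
```

```bash
cat > m7.py <<'E'
from h import *
import sys
n=sys.argv[1]
o=bot.observe();p=o['position'];print(p,o['tool_rot'],o['qpos'])
c=bot.calibration("wrist");im=bot.grab_frame("wrist");cv2.imwrite(f"pics/{n}.png",im)
hsv=cv2.cvtColor(im,cv2.COLOR_BGR2HSV)
red=cv2.inRange(hsv,(0,120,60),(7,255,255))|cv2.inRange(hsv,(172,120,60),(180,255,255))
k=max(cv2.findContours(red,cv2.RETR_EXTERNAL,cv2.CHAIN_APPROX_NONE)[0],key=cv2.contourArea)
x,y,w,h=cv2.boundingRect(k);print((x,y,w,h))
crop(im,max(x-40,0),max(y-40,0),w+80,h+80,5 if w<60 else 3,f"pics/{n}c.png")
P=plane(c,k.reshape(-1,2),.08)*1000;print(cv2.minAreaRect(P[:,:2].astype(np.float32)))
E
python3 m7.py w7
```

```text
[ 0.52059917 -0.31248883  0.20110096] [ 3.14108762e+00  9.43211354e-05 -3.13614748e+00] [ 4.42079372e-01  5.25411448e-01  1.76334457e-03  1.68062826e+00
 -1.71470385e-03  9.35688591e-01  2.02086383e+00]
(316, 179, 14, 39)
((495.15960693359375, -314.5217590332031), (29.999685287475586, 9.872459411621094), 2.615224838256836)
```

View pics/w7.png

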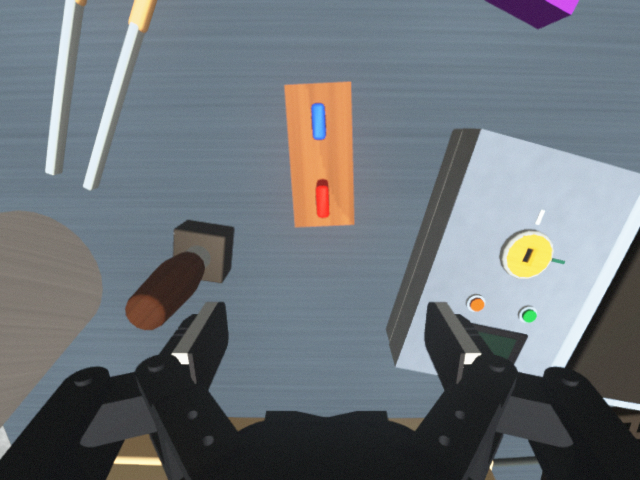

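View pics/w7c.png

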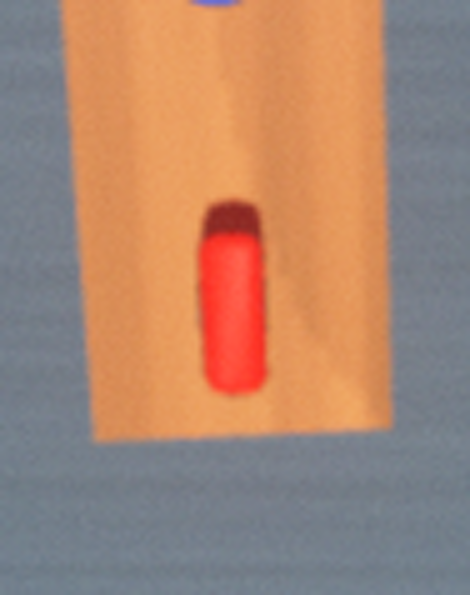

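```bash
python3 - <<'E'
from h import *
c=bot.calibration("wrist")
q=[[276+233/5,139+313/5],[276+230/5,139+235/5],[276+236/5,139+392/5],[318.5,122]]
print(plane(c,q,.08)*1000)
print(plane(c,[[285,85],[351,82],[354,223],[294,227]],.042)*1000)
im=cv2.imread("pics/w7.png");crop(im,275,75,90,160,3.7,"pics/w7d.png")
E
```

```text
[[ 497.96475031 -313.62340354   80.        ]
 [ 485.79715704 -314.12667829   80.        ]
 [ 510.63611157 -313.10558068   80.        ]
 [ 439.06788118 -316.81553801   80.        ]]
[[ 410.38775081 -344.62505899   42.        ]
 [ 407.82241453 -291.40467576   42.        ]
 [ 525.81514287 -285.39767154   42.        ]
 [ 529.93457064 -339.83105457   42.        ]]
```

View pics/w7d.png

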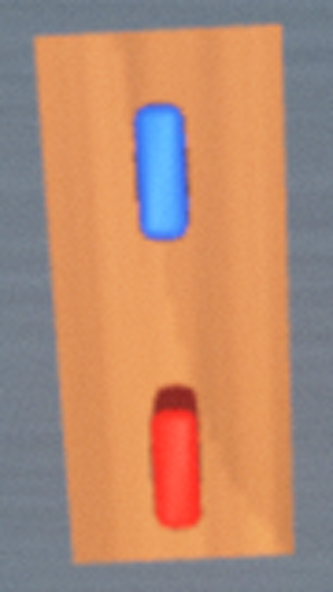

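The red key's head top is centred near (322.6,201.7), which is about (498, -314.5) mm. The block yaw is about 2.6°. I'll descend over it.

>>> servo_tool(plan=[[-8, -1, -15, 0.02, -1], [-18, -2, -40, 0.04, -1], [-22.5, -2, -70, 0.04, -1], [-22.5, -2, -95, 0.04, -1], [-22.5, -2, -115, 0.04, -1], [-22.5, -2, -130, 0.04, -1], [-22.5, -2, -142, 0.04, -1], [-22.5, -2, -150, 0.04, -1], [-22.5, -2, -154, 0.04, -1], [-22.5, -2, -154, 0.04, -1]])

```text
clock: 12.37
position: [0.4979, -0.3149, 0.0469]
tool_rot: [3.141, -0.0, -3.096]
force: [0.0, -0.1, -0.0]
grip_width: 0.0855
```

```bash
python3 m7.py w8
```

```text
[ 0.49789474 -0.31489908  0.04686791] [ 3.14128461e+00 -3.34652235e-04 -3.09581295e+00] [ 0.47305518  0.71357948 -0.01384234  1.82175052  0.01570242  0.60681011
  2.06626231]
(311, 280, 27, 96)
((489.18096923828125, -315.154052734375), (40.251808166503906, 9.765317916870117), 3.234917163848877)
```

View pics/w8.png

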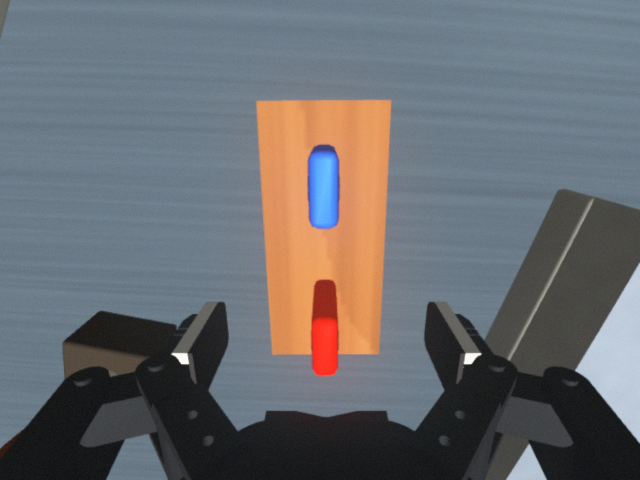

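The key is centred between the jaws (key x≈325, jaw centre x≈326). I'll close on it.

>>> servo_tool(plan=[[0, 0, 0, 0, 0], [0, 0, 0, 0, 0.4], [0, 0, 0, 0, 0.6], [0, 0, 0, 0, 1], [0, 0, 0, 0, 1], [0, 0, 0, 0, 1], [0, 0, 0, 0, 1], [0, 0, 0, 0, 1], [0, 0, 0, 0, 1], [0, 0, 0, 0, 1]], squeeze=80)

```text
clock: 13.25
position: [0.4978, -0.3154, 0.0475]
tool_rot: [-3.141, 0.0, -3.096]
force: [-1.8, 0.4, 5.5]
grip_width: 0.0089
```

```bash
python3 -c "
from h import *
o=bot.observe();print(o)"; python3 m7.py w9
```

```text
{'clock': 13.25, 'qpos': array([ 0.4737049 ,  0.7126173 , -0.01364539,  1.82162656,  0.01566177,
        0.60725704,  2.0664383 ]), 'qd': array([ 0.00106771,  0.00038618, -0.00026965,  0.00030597, -0.00121135,
       -0.00134463,  0.00111956]), 'joint_efforts': array([ 2.89471890e-02, -9.48753834e+01,  3.21944788e+00, -2.44878942e+01,
        4.73601348e-02, -4.97204829e-01, -8.74400575e-03]), 'position': array([ 0.49780964, -0.31541621,  0.04746641]), 'tool_rot': array([-3.14148429e+00,  1.63167223e-04, -3.09647017e+00]), 'force': array([-1.7696274 ,  0.39214661,  5.49893482]), 'moment': array([0.24900987, 0.29451634, 0.06959325]), 'grip_width': 0.008869353613495942}
[ 0.49780964 -0.31541621  0.04746641] [-3.14148429e+00  1.63167223e-04 -3.09647017e+00] [ 0.4737049   0.7126173  -0.01364539  1.82162656  0.01566177  0.60725704
  2.0664383 ]
(310, 279, 33, 96)
((489.04095458984375, -314.8052062988281), (40.38045120239258, 11.736557960510254), 1.7272355556488037)
```

View pics/w9.png

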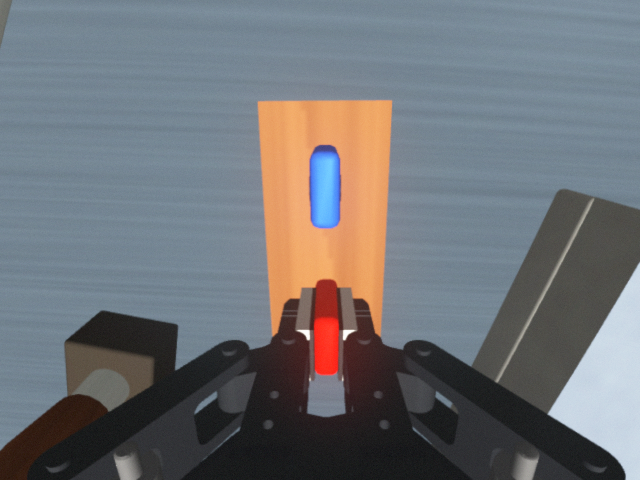

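The key is held (grip width 8.9 mm) and its shoulder is 5.5 mm below the TCP. I'll lift it straight out of the block.

>>> servo_tool(plan=[[0, 0, 3, 0, 1], [0, 0, 8, 0, 1], [0, 0, 15, 0, 1], [0, 0, 23, 0, 1], [0, 0, 32, 0, 1], [0, 0, 45, 0, 1], [0, 0, 62, 0, 1], [0, 0, 80, 0, 1], [0, 0, 95, 0, 1], [0, 0, 103, 0, 1]])

```text
clock: 14.13
position: [0.4984, -0.3158, 0.1528]
tool_rot: [-3.14, 0.002, -3.097]
force: [0.6, -0.5, -0.4]
grip_width: 0.009
```

>>> servo_tool(plan=[[4, 15, 0, -0.03, 1], [9, 35, 0, -0.08, 1], [15, 60, 0, -0.14, 1], [21, 85, 0, -0.2, 1], [27, 110, 0, -0.25, 1], [33, 135, 0, -0.276, 1], [38, 155, 0, -0.276, 1], [42, 166, 0, -0.276, 1], [43, 169, 0, -0.276, 1], [43, 169, 0, -0.276, 1]])

```text
clock: 14.97
position: [0.5409, -0.1463, 0.1503]
tool_rot: [-3.141, 0.0, 2.912]
force: [-0.6, -0.3, -1.0]
grip_width: 0.0089
```

```bash
python3 -c "
from h import *
o=bot.observe();print(o['force'],o['moment'],o['grip_width'])
im=bot.grab_frame('scene');crop(im,215,180,210,140,3.8,'pics/s10.png')
im=bot.grab_frame('top');crop(im,240,135,210,155,3.8,'pics/t10.png')"; python3 m7.py w10
```

```text
[-0.59436393 -0.25777328 -0.96666744] [-0.03696869  0.01213667  0.00561778] 0.008880479162260166
[ 0.54038327 -0.14785412  0.1502284 ] [-3.14092083e+00 -3.63145779e-05  2.90949997e+00] [ 0.12135332  0.52247363  0.05453929  1.85098068 -0.03815747  0.76922436
  1.53475452]
(313, 279, 27, 97)
((597.4362182617188, -160.42417907714844), (18.481595993041992, 79.02637481689453), 76.74073028564453)
```

View pics/w10.png

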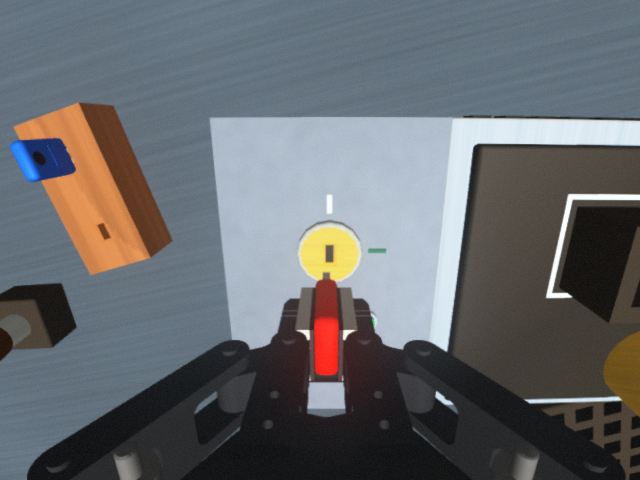

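View pics/s10.png

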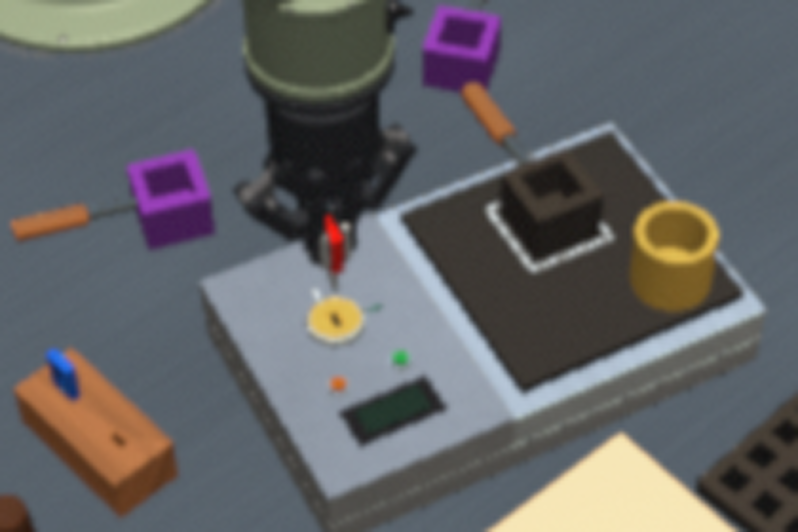

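```bash
python3 - <<'E'
from h import *
im=bot.grab_frame("wrist");cv2.imwrite("pics/w11.png",im);crop(im,285,210,90,90,6.5,"pics/w11c.png")
o=bot.observe();print(o['position'],o['tool_rot'])
E
```

```text
[ 0.54037065 -0.14786005  0.15020511] [-3.14111275e+00 -3.10421228e-05  2.90892683e+00]
```

View pics/w11c.png

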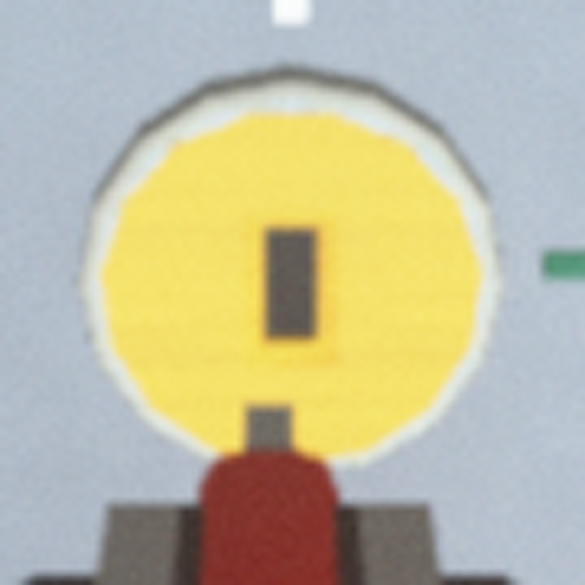

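```bash
cat > rel.py <<'E'
from h import *
c=bot.calibration("wrist");o=bot.observe();p=o['position']
a=o['tool_rot'][2]-np.pi; R=np.array([[np.cos(a),np.sin(a)],[-np.sin(a),np.cos(a)]])
f=lambda uv,z:(R@((plane(c,uv,z)[:,:2]-p[:2])*1000).T).T.round(2)
s=np.array([285,210])
for nm,q,z in [("slot c",[[291,284]],.083),("slot ends",[[291,229],[291,339]],.083),("disc",[[292,288]],.083),("tip near",[[247,407],[291,407]],p[2]-.0335),("head near under",[[269,450]],p[2]-.0055),("head sides",[[201,490],[337,490]],p[2]-.0055),("white",[[291,10]],.075)]:
    print(nm,f(np.array(q)/6.5+s,z))
print("R a",a,"lock from w6 in tool:",R@(np.array([540.8,-145.])-p[:2]*1000))
E
python3 rel.py
```

```text
slot c [[-0.54  3.29]]
slot ends [[-6.35  3.27]
 [ 5.38  3.31]]
disc [[-0.11  3.39]]
tip near [[-2.19 -0.8 ]
 [-2.2   2.95]]
head near under [[-11.29   1.05]]
head sides [[-8.1  -3.89]
 [-8.11  5.99]]
white [[-26.62   3.28]]
R a -0.23266582652125267 lock from w6 in tool: [-0.24166934  2.88198106]
```

In the tool frame the slot sits 2.25 mm to the left of the blade. I'll correct for that, descend to just above the mouth, then check.

>>> servo_tool(plan=[[0, 1.2, 0, 0, 1], [-0.3, 2.4, -3, 0, 1], [-0.3, 2.4, -8, 0, 1], [-0.3, 2.4, -14, 0, 1], [-0.3, 2.4, -20, 0, 1], [-0.3, 2.4, -24, 0, 1], [-0.3, 2.4, -27, 0, 1], [-0.3, 2.4, -28, 0, 1], [-0.3, 2.4, -28, 0, 1], [-0.3, 2.4, -28, 0, 1]])

```text
clock: 16.0
position: [0.5405, -0.144, 0.1223]
tool_rot: [-3.142, 0.0, 2.911]
force: [0.2, 0.5, -0.4]
grip_width: 0.009
```

```bash
python3 - <<'E'
from h import *
o=bot.observe();print(o['position'],o['tool_rot'],o['force'],o['moment'])
im=bot.grab_frame("wrist");cv2.imwrite("pics/w12.png",im);crop(im,285,210,90,90,6.5,"pics/w12c.png")
im=bot.grab_frame("scene");crop(im,270,220,70,70,8,"pics/s12.png")
E
```

```text
[ 0.54051639 -0.14399396  0.12226417] [-3.14156345e+00  7.76762873e-05  2.91074433e+00] [ 0.24744612  0.49589009 -0.37372042] [0.00697271 0.01413176 0.02734812]
```

View pics/w12c.png

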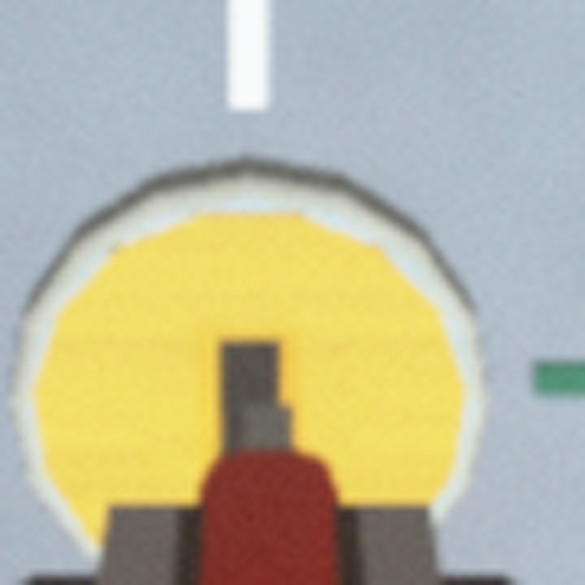

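View pics/s12.png

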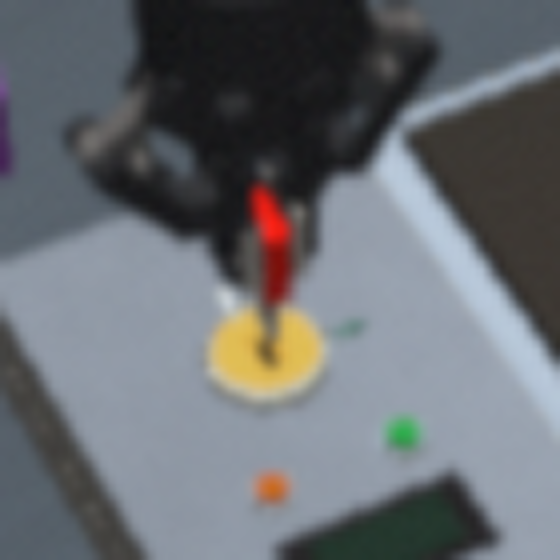

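```bash
python3 - <<'E'
from h import *
import time
for i in range(2):
    c=bot.calibration("wrist");o=bot.observe();p=o['position'];print(p,o['tool_rot'][2])
    im=bot.grab_frame("wrist");cv2.imwrite(f"pics/w13_{i}.png",im);
crop(im,285,210,90,90,6.5,"pics/w13c.png")
a=o['tool_rot'][2]-np.pi; R=np.array([[np.cos(a),np.sin(a)],[-np.sin(a),np.cos(a)]])
f=lambda uv,z:(R@((plane(c,uv,z)[:,:2]-p[:2])*1000).T).T.round(2)
s=np.array([285,210])
for nm,q,z in [("slot near",[[221,342],[279,342]],.083),("tip near",[[247,407],[291,407]],p[2]-.0335),("disc",[[34,395],[467,395]],.083)]:
    print(nm,f(np.array(q)/6.5+s,z))
E
```

```text
[ 0.54058804 -0.14401523  0.12242377] 2.91070576509541
[ 0.54059841 -0.14397491  0.1224218 ] 2.910802998646642
slot near [[-5.69 -3.09]
 [-5.69  1.97]]
tip near [[-2.15 -0.78]
 [-2.15  2.97]]
disc [[ -0.65 -19.58]
 [ -0.66  18.52]]
```

View pics/w13c.png

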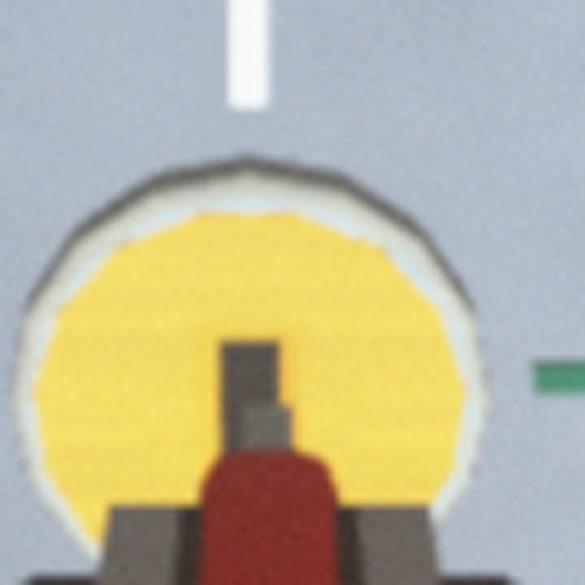

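>>> servo_tool(plan=[[-0.2, -0.8, 0, 0, 1], [-0.4, -1.6, 0, 0, 1], [-0.4, -1.6, -1, 0, 1], [-0.4, -1.6, -2, 0, 1], [-0.4, -1.6, -2, 0, 1], [-0.4, -1.6, -2, 0, 1], [-0.4, -1.6, -2, 0, 1], [-0.4, -1.6, -2, 0, 1], [-0.4, -1.6, -2, 0, 1], [-0.4, -1.6, -2, 0, 1]])

```text
clock: 17.03
position: [0.5401, -0.1456, 0.1202]
tool_rot: [-3.142, 0.0, 2.911]
force: [-0.3, 0.2, -0.3]
grip_width: 0.0089
```

```bash
python3 - <<'E'
from h import *
o=bot.observe();print(o['position'],o['tool_rot'],o['force'],o['moment'])
im=bot.grab_frame("wrist");cv2.imwrite("pics/w14.png",im);crop(im,285,210,90,90,6.5,"pics/w14c.png")
o=bot.observe();print(o['position'],o['tool_rot'],o['force'],o['moment'])
E
```

```text
[ 0.54005669 -0.14556952  0.1202193 ] [-3.14157968e+00  3.48581997e-05  2.91072945e+00] [-0.3320229   0.15293916 -0.34667007] [-0.034495   -0.00918732  0.04534316]
[ 0.54007639 -0.14555453  0.12020557] [3.14159156e+00 3.65341786e-05 2.91079772e+00] [-0.28849277  0.07462897 -0.77723812] [ 0.01268812 -0.00681218  0.02626845]
```

View pics/w14c.png

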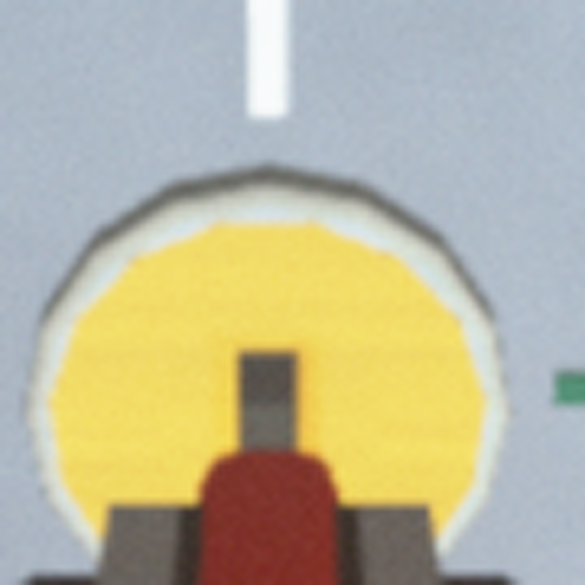

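The blade is now lined up with the slot (both near crop x=269). I'll start the insertion.

>>> servo_tool(plan=[[0, 0, -1, 0, 1], [0, 0, -2, 0, 1], [0, 0, -3, 0, 1], [0, 0, -4, 0, 1], [0, 0, -5, 0, 1], [0, 0, -6, 0, 1], [0, 0, -7, 0, 1], [0, 0, -8, 0, 1], [0, 0, -9, 0, 1], [0, 0, -10, 0, 1]])

```text
clock: 17.92
position: [0.54, -0.1456, 0.1101]
tool_rot: [-3.142, -0.0, 2.911]
force: [-0.1, 0.1, 0.7]
grip_width: 0.009
```

```bash
python3 - <<'E'
from h import *
o=bot.observe();print(o['position'],o['tool_rot'],o['force'],o['moment'])
E
```

```text
[ 0.54003972 -0.14558036  0.11008164] [-3.14156678e+00 -3.14272457e-05  2.91076835e+00] [-0.13124578  0.12461846  0.65985551] [ 0.00608919  0.01484089 -0.02760818]
```

>>> servo_tool(plan=[[0, 0, -1, 0.03, 1], [0, 0, -2, -0.03, 1], [0, 0, -3, 0.03, 1], [0, 0, -4, -0.03, 1], [0, 0, -5, 0.03, 1], [0, 0, -6, -0.03, 1], [0, 0, -7, 0.03, 1], [0, 0, -8, -0.03, 1], [0, 0, -9, 0.03, 1], [0, 0, -10, 0, 1]])

```text
clock: 18.75
position: [0.54, -0.1456, 0.1003]
tool_rot: [3.142, 0.0, 2.915]
force: [-1.3, 0.1, 6.0]
grip_width: 0.009
```

>>> servo_tool(plan=[[0, 0, -1, 0.04, 1], [0, 0, -2, -0.04, 1], [0, 0, -3, 0.04, 1], [0, 0, -4, -0.04, 1], [0, 0, -5, 0.04, 1], [0, 0, -6, -0.04, 1], [0, 0, -6.5, 0.04, 1], [0, 0, -7, -0.04, 1], [0, 0, -7.5, 0.04, 1], [0, 0, -8, 0, 1]])

```text
clock: 19.58
position: [0.54, -0.1457, 0.0924]
tool_rot: [-3.142, 0.0, 2.915]
force: [-3.2, -0.8, 9.2]
grip_width: 0.0089
```

```bash
python3 - <<'E'
from h import *
o=bot.observe();print(o['position'],o['tool_rot'],o['force'],o['moment'])
E
```

```text
[ 0.5400483  -0.1456609   0.09241501] [-3.14154215e+00  1.28736191e-04  2.91494346e+00] [-3.15569951 -0.81006947  9.23548334] [0.19155071 0.62730109 0.04498526]
```

>>> servo_tool(plan=[[0, 0, -0.5, 0.04, 1], [0, 0, -1, -0.04, 1], [0, 0, -1.5, 0.04, 1], [0, 0, -2, -0.04, 1], [0, 0, -2.5, 0.04, 1], [0, 0, -3, -0.04, 1], [0, 0, -3.4, 0.04, 1], [0, 0, -3.8, -0.04, 1], [0, 0, -4, 0.04, 1], [0, 0, -4, 0, 1]])

```text
clock: 20.42
position: [0.54, -0.1455, 0.0884]
tool_rot: [3.142, 0.0, 2.915]
force: [-2.4, 0.3, 7.4]
grip_width: 0.0085
```

```bash
python3 - <<'E'
from h import *
o=bot.observe();print(o['position'],o['tool_rot'],o['force'],o['moment'])
im=bot.grab_frame("wrist");cv2.imwrite("pics/w15.png",im)
im=bot.grab_frame("scene");crop(im,270,220,70,70,8,"pics/s15.png")
E
```

```text
[ 0.54003097 -0.14553529  0.08844185] [3.14151453e+00 2.43000720e-05 2.91503029e+00] [-2.38365872  0.3178598   7.3952845 ] [0.23666045 0.59416157 0.0864507 ]
```

View pics/w15.png

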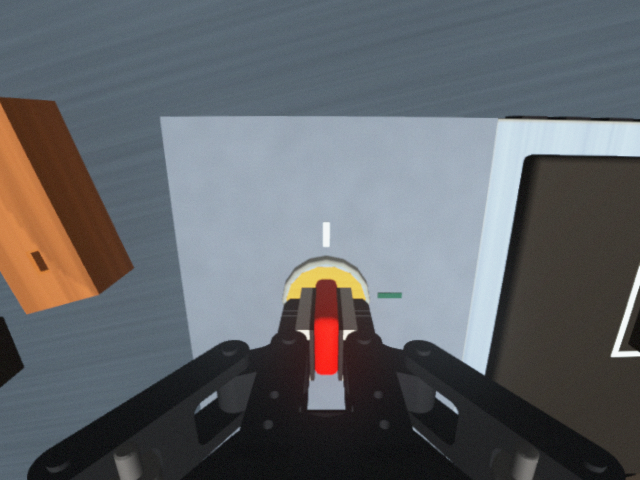

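View pics/s15.png

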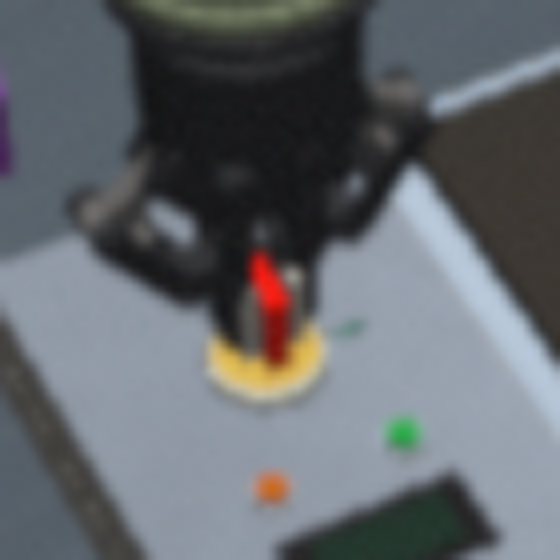

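>>> servo_tool(plan=[[0, 0, -0.3, 0.03, 1], [0, 0, -0.6, -0.03, 1], [0, 0, -0.8, 0.03, 1], [0, 0, -1, -0.03, 1], [0, 0, -1.2, 0.03, 1], [0, 0, -1.4, -0.03, 1], [0, 0, -1.5, 0.03, 1], [0, 0, -1.5, -0.03, 1], [0, 0, -1.5, 0, 1], [0, 0, -1.5, 0, 1]])

```text
clock: 21.35
position: [0.5402, -0.1456, 0.0883]
tool_rot: [3.141, 0.001, 2.911]
force: [-10.9, 2.5, 34.3]
grip_width: 0.0092
```

The shoulder is seated: TCP z stays at 88.3 mm while the force rises to 34 N. I'll ease the push and start turning clockwise.

>>> servo_tool(plan=[[0, 0, 0.5, 0, 1], [0, 0, 1, 0, 1], [0, 0, 1, -0.05, 1], [0, 0, 1, -0.1, 1], [0, 0, 1, -0.16, 1], [0, 0, 1, -0.22, 1], [0, 0, 1, -0.28, 1], [0, 0, 1, -0.34, 1], [0, 0, 1, -0.4, 1], [0, 0, 1, -0.4, 1]], squeeze=100)

```text
clock: 22.18
position: [0.5403, -0.1453, 0.0884]
tool_rot: [3.141, 0.0, 2.506]
force: [-4.6, 2.4, 18.0]
grip_width: 0.0086
```

```bash
python3 - <<'E'
from h import *
o=bot.observe();print(o['position'],o['tool_rot'],o['force'],o['moment'],o['qpos'])
im=bot.grab_frame("wrist");cv2.imwrite("pics/w16.png",im)
E
```

```text
[ 0.54025839 -0.1453355   0.08843326] [3.14110189e+00 3.24726665e-04 2.50602095e+00] [-4.59513849  2.44620757 18.01703314] [ 0.54532375  1.17390323 -0.03839563] [ 0.04777056  0.62108731  0.15286701  1.89406148 -0.15006004  0.63686682
  1.22855933]
```

View pics/w16.png

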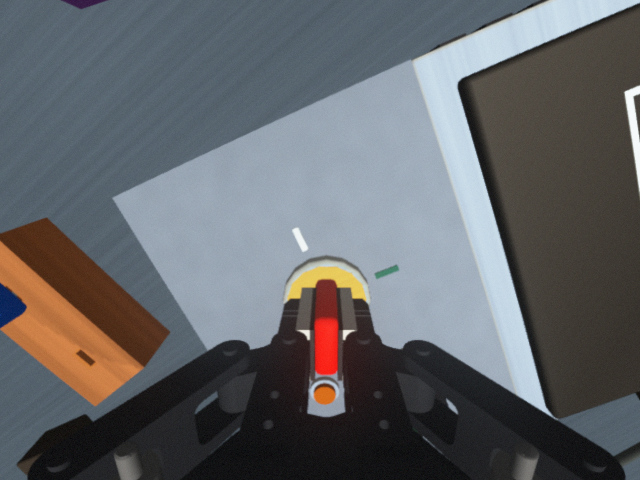

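>>> servo_tool(plan=[[0, 0, 0, -0.06, 1], [0, 0, 0, -0.12, 1], [0, 0, 0, -0.19, 1], [0, 0, 0, -0.26, 1], [0, 0, 0, -0.33, 1], [0, 0, 0, -0.4, 1], [0, 0, 0, -0.47, 1], [0, 0, 0, -0.54, 1], [0, 0, 0, -0.6, 1], [0, 0, 0, -0.6, 1]])

```text
clock: 23.07
position: [0.5409, -0.1447, 0.0884]
tool_rot: [3.14, -0.0, 1.907]
force: [-1.4, 6.1, 15.3]
grip_width: 0.0086
```

```bash
python3 - <<'E'
from h import *
o=bot.observe();print(o['position'],o['tool_rot'],o['force'],o['moment'],o['qpos'],o['grip_width'])
E
```

```text
[ 0.54091029 -0.1446986   0.08842887] [ 3.13989021e+00 -2.60661009e-04  1.90665550e+00] [-1.4102119   6.14758109 15.33560643] [1.31740946 0.28251641 0.0472619 ] [-0.06715299  0.64161633  0.31576035  1.89957422 -0.31515471  0.64728209
  0.77886943] 0.008611450249539838
```

>>> servo_tool(plan=[[0, 0, 0, -0.07, 1], [0, 0, 0, -0.14, 1], [0, 0, 0, -0.21, 1], [0, 0, 0, -0.28, 1], [0, 0, 0, -0.35, 1], [0, 0, 0, -0.42, 1], [0, 0, 0, -0.49, 1], [0, 0, 0, -0.56, 1], [0, 0, 0, -0.6, 1], [0, 0, 0, -0.6, 1]])

```text
clock: 23.9
position: [0.5418, -0.1446, 0.0885]
tool_rot: [3.139, -0.001, 1.308]
force: [4.0, 6.5, 11.7]
grip_width: 0.0085
```

```bash
python3 - <<'E'
from h import *
o=bot.observe();print(o['position'],o['tool_rot'],o['force'],o['moment'],o['qpos'],o['grip_width'])
im=bot.grab_frame("wrist");cv2.imwrite("pics/w17.png",im)
E
```

```text
[ 0.54178854 -0.14458011  0.08847959] [ 3.13886552e+00 -1.41469406e-03  1.30830679e+00] [ 4.00387477  6.46429594 11.67577094] [ 1.4347706  -0.97569703  0.09477213] [-0.17681873  0.67536992  0.47785587  1.90426442 -0.48096063  0.67394506
  0.33113093] 0.008488690575784767
```

View pics/w17.png

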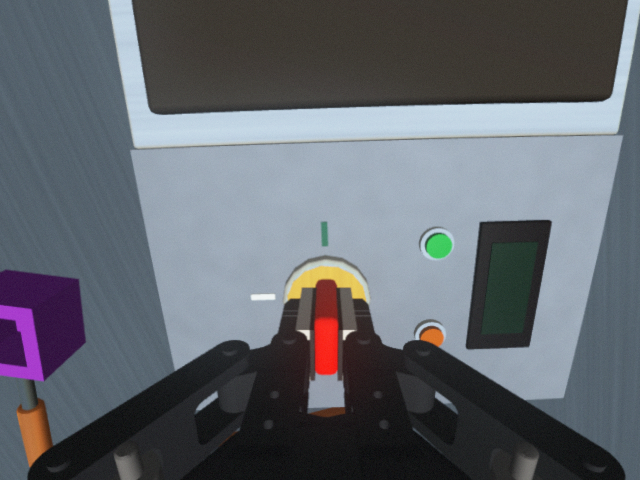

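>>> servo_tool(plan=[[0, 0, 0, -0.02, 1], [0, 0, 0, -0.04, 1], [0, 0, 0, -0.06, 1], [0, 0, 0, -0.08, 1], [0, 0, 0, -0.08, 1], [0, 0, 0, -0.08, 1], [0, 0, 0, -0.08, 1], [0, 0, 0, -0.08, 1], [0, 0, 0, -0.08, 1], [0, 0, 0, -0.08, 1]])

```text
clock: 24.78
position: [0.5419, -0.1446, 0.0885]
tool_rot: [3.139, -0.002, 1.231]
force: [4.2, 6.1, 10.5]
grip_width: 0.0086
```

```bash
python3 - <<'E'
from h import *
o=bot.observe();print(o['position'],o['tool_rot'],o['force'],o['moment'],o['grip_width'])
E
```

```text
[ 0.54185921 -0.14461129  0.08848164] [ 3.13882362e+00 -1.86482879e-03  1.23122385e+00] [ 4.15768194  6.07563765 10.50596378] [ 1.4369487  -1.20027212  0.10917661] 0.00861534870260026
```

>>> servo_tool(plan=[[0, 0, 0, -0.02, 1], [0, 0, 0, -0.04, 1], [0, 0, 0, -0.06, 1], [0, 0, 0, -0.08, 1], [0, 0, 0, -0.08, 1], [0, 0, 0, -0.08, 1], [0, 0, 0, -0.08, 1], [0, 0, 0, -0.08, 1], [0, 0, 0, -0.08, 1], [0, 0, 0, -0.08, 1]])

```text
clock: 25.62
position: [0.5419, -0.1446, 0.0885]
tool_rot: [3.139, -0.002, 1.151]
force: [5.4, 6.0, 9.7]
grip_width: 0.0085
```

```bash
python3 - <<'E'
from h import *
o=bot.observe();print(o['position'],o['tool_rot'],o['force'],o['moment'],o['grip_width'])
im=bot.grab_frame("wrist");cv2.imwrite("pics/w18.png",im);crop(im,270,200,110,190,3,"pics/w18c.png")
E
```

```text
[ 0.54194651 -0.1445984   0.08846314] [ 3.13884761e+00 -2.04344611e-03  1.15148293e+00] [5.36233848 6.02175654 9.71835889] [ 1.43180845 -1.31757223  0.31247764] 0.008490832403764166
```

View pics/w18c.png

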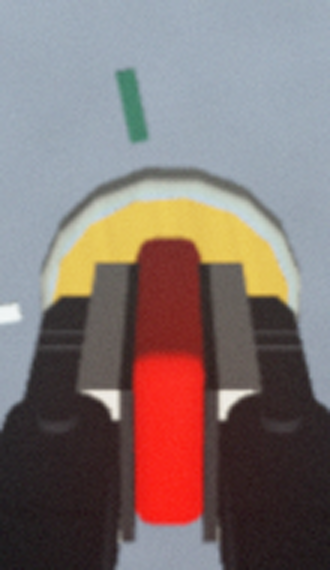

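The moment about z jumped from 0.11 to 0.31 N m, so the cylinder is on its stop. I'll hold there and do a final scene check.

>>> servo_tool(plan=[[0, 0, 0, 0, 1], [0, 0, 0, 0, 1], [0, 0, 0, 0, 1], [0, 0, 0, 0, 1], [0, 0, 0, 0, 1], [0, 0, 0, 0, 1], [0, 0, 0, 0, 1], [0, 0, 0, 0, 1], [0, 0, 0, 0, 1], [0, 0, 0, 0, 1]])

```text
clock: 26.5
position: [0.5419, -0.1446, 0.0885]
tool_rot: [3.139, -0.002, 1.152]
force: [5.5, 6.1, 10.5]
grip_width: 0.0088
```

```bash
python3 - <<'E'
from h import *
o=bot.observe();print(o['position'],o['tool_rot'],o['force'],o['moment'],o['grip_width'])
im=bot.grab_frame("scene");cv2.imwrite("pics/s19f.png",im);crop(im,215,180,210,140,3.8,"pics/s19.png")
im=bot.grab_frame("top");cv2.imwrite("pics/t19f.png",im);crop(im,240,135,210,155,3.8,"pics/t19.png")
E
```

```text
[ 0.54193435 -0.14456986  0.08847869] [ 3.13889731e+00 -2.12116822e-03  1.15151312e+00] [ 5.54458311  6.13906325 10.46037405] [ 1.41659335 -1.32094694  0.25566665] 0.00879020449163437
```

View pics/s19.png

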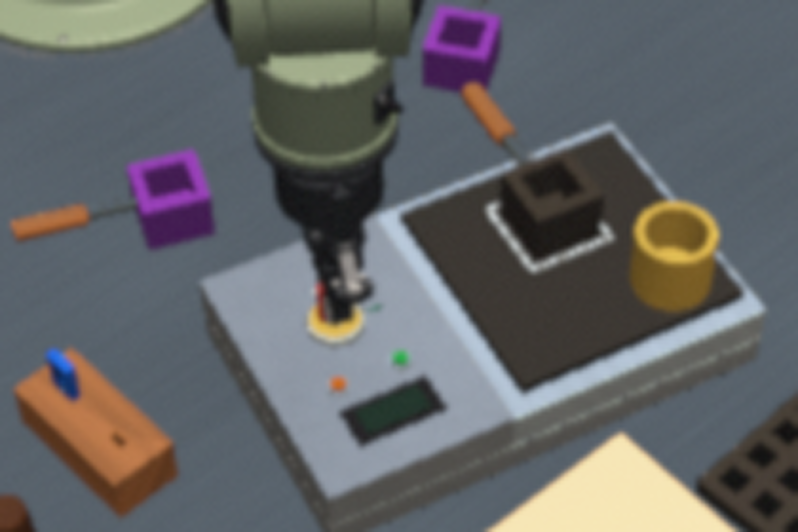

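View pics/t19.png

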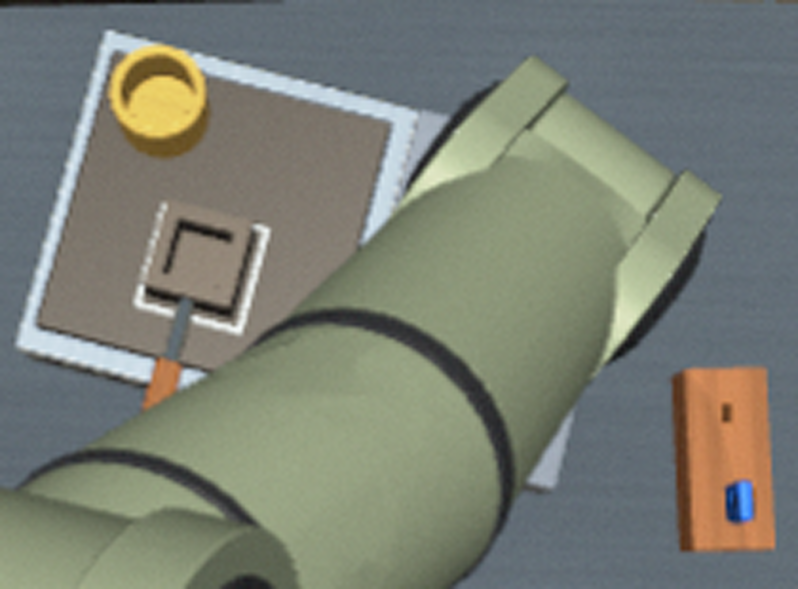

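The views show the mould on its mark, the blue key still in the block, and the key held in the switch. I'm handing the job in.

```bash
python3 - <<'E'
from h import *
print(bot.job_done()); o=bot.observe();print(o['clock'],o['tool_rot'],o['moment'])
E
```

```text
the job is handed in; nothing more can be done
None
the job is handed in; nothing more can be done
```

I finished the job and handed it in at about 26.6 s; the system reports no verdict.

- **Mould:** It stands right way up in the white square and released. It was within about 1 mm of the centre and well under 1° off square when set down, and the final pictures show it unmoved.
- **Key:** I took the red key from the block and pushed it in with a wiggle until it was fully home (TCP stopped at 88.3 mm while the push rose to 34 N). I then eased the push and turned the head about 1.76 rad clockwise. The moment rose from about 0.11 to 0.31 N m, which I read as the stop.
- **At hand-in:** The arm held the key by its head with a 100 N grip setting. The last readings were about 10 N down and 0.26 N m about the vertical, against 0.31 N m in the check before. I couldn't see the cylinder angle directly.
- **Left alone:** The blue key and round mould look untouched in the last pictures. I did not recheck the bench tools one by one, but the arm did not work near them.
- **Disagreements:**
  - The oak block's long axis lay along the world's x, not within 30° of y as described; I followed the pictures.
  - The top and wrist cameras differed by 2–4 mm, so I used the wrist camera close up.
  - My first sideways correction over the keyway overshot by 1.7 mm, which I fixed before inserting the key.

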